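# Lay out a lock-repair job on the ringed mat

### The job

On the dark mat with six painted rings a jar and a black ribbed knob stand on the end rings of the row nearest the robot. Stand the tin funnel upright in the jar's mouth, the white drawer pull upright in the middle of the ring between jar and knob, lay the copper bolt flat and centred on the far-row ring straight behind the jar, lengthwise along the mat's long side, and lay the brass keys flat with their riveted round heads in the middle of the far-row ring straight behind the knob. Leave the padlock, oil bottle and yellow tin where they are, and let go of everything.

Things in the scene. Friction and masses are not known exactly. Their poses are not given: they have to be found in the camera images.
- mat: Dark flat mat, fixed, 240 (x) by 340 (y) by 4 mm. Origin: centre of its underside; x points away from the robot (within 0.2 rad), y to its left. Six flat painted cream rings (52 mm outside, 42 inside) at x = -55 (near row) and +55 mm (far row), y = -110, 0, 110 mm. Jar and knob stand on the near row's end rings, either way round; the ring between them is at (-55, 0).
- jar: Open green glass jar fixed on the mat, 90 mm high, body 72 mm across, neck 56 mm outside, mouth 46 mm inside. Origin: centre of its underside, on the mat's top (z = 4 mm). Axes parallel to the mat's: the centre of the ring behind it is at jar (+110, 0) mm. The funnel's cone rests on its rim, the funnel's underside then about 62 mm above the jar's.
- knob: Black ribbed carriage knob on a round steel foot, fixed on the mat, 50 mm high, knob 51 mm across, foot 60 mm across. Origin: centre of its underside, on the mat's top (z = 4 mm). Axes parallel to the mat's: the centre of the ring behind it is at knob x = +110 mm, y = 0.
- funnel: Tin wide-mouth funnel, hollow, standing upright on its spout, about 60 g. Origin: centre of the spout's lower end; z up its axis. Spout 32 mm diameter up to z = 20 mm, cone from there to 64 mm diameter at z = 40 mm, then a straight upright rim band of 64 mm diameter from z = 40 to 58 mm, which is what to grip.
- pull: White glazed porcelain drawer pull, mushroom shaped, standing on its foot, 36 mm high, about 70 g. Origin: centre of its underside. Foot 32 mm diameter, neck 20 mm, head 38 mm diameter from z = 20 to 30 mm.
- bolt: Copper door bolt lying flat, about 160 g. Origin: centre of the underside of its plate, 90 (x) by 24 (y) by 5 mm. In its middle a housing 34 (x) by 24 (y) mm, 20 mm high, to grip across y; a 13 mm rod runs through it along x, from x = -44 to +56 mm, with a stud on top at x = -30 mm, 29 mm high.
- keys: Three brass suitcase keys riveted together through their round heads, a stiff fan lying flat, about 70 g. Origin: underside of the pile of heads, at the rivet. Heads 23 mm diameter, together 12 mm high; the shanks reach 49 mm from the rivet towards +x, fanned by about 0.4 rad to each side. Grip the heads across y.
- padlock: Bystander, not to be moved: brass padlock standing on its base with a steel shackle, 44 by 20 by 63 mm. Origin: centre of its underside.
- oil: Bystander, not to be moved: small red oil bottle with black cap, 44 mm diameter, 100 mm high. Origin: centre of its underside.
- tin: Bystander, not to be moved: squat yellow tin, 64 mm diameter, 55 mm high. Origin: centre of its underside.
There are look-alikes about, which are no part of the job. What is shaped like the funnel but purple is not meant.

How it is judged (in metres and radians):
At the end, for the whole second after the job is handed in: Funnel upright, 10 mm from the jar's axis at most, underside 50-72 mm above the jar's. Pull upright, bolt and keys (rivet) flat on the mat, each within 15 mm along each mat axis of its ring's centre (tilts under 0.15 rad); bolt within 0.25 rad of the mat's long side. All at rest (x of pull in the frame of mat between -0.07 and -0.04 m and y of pull in the frame of mat between -0.015 and 0.015 m and z of pull in the frame of mat between -0.001 and 0.009 m and angle between each of pull, bolt, keys, funnel's own z axis and vertical below 0.15 rad and x of bolt in the frame of jar between 0.095 and 0.125 m and y of bolt in the frame of jar between -0.015 and 0.015 m and z of bolt in the frame of jar between -0.005 and 0.005 m and x of keys in the frame of knob between 0.095 and 0.125 m and y of keys in the frame of knob between -0.015 and 0.015 m and z of keys in the frame of knob between -0.005 and 0.005 m and angle between the x axis of bolt and the y axis of mat, either way round below 0.25 rad and horizontal distance between funnel and jar below 0.01 m and z of funnel in the frame of jar between 0.05 and 0.072 m and linear speed of each of funnel, pull, bolt, keys below 0.02 m/s and angular speed of each of funnel, pull, bolt, keys below 0.2 rad/s); the robot touches nothing.
It fails at once if the padlock, the oil bottle or the tin is moved by more than 15 mm (distance of any of padlock, oil, tin from where it was at the start of the episode above 0.015 m).
It also fails if it takes over 112 s, if anything falls off the work surface, if the arm or the gripper's body presses on something with over 40 N, if the wrist force passes 120 N, or if a joint passes its speed limit or range.

### The arm

A 6-joint arm with a two-finger parallel gripper is mounted at the origin on the work surface. World frame = base frame: x ahead of the robot, y to its left, z up, the work surface at z = 0. Lengths are in mm, angles in rad, forces in N, time in s.
With the tool pointing down it reaches from about 275 to 850 mm from the base axis. Payload 19 kg.
Tool frame: the origin (TCP) lies between the finger pads; the fingertips stand 19 mm ahead of it and the grasp point (between the pads) is the TCP (arm.tips_ahead is the z of the fingertips in the tool frame, in mm); z points along the fingers, y is the line along which they close (so a half turn about z gives the same grasp; the last joint's range is limited). The gripper opens to 85 mm and grips with 20 to 120 N. Pads are 22 mm wide; open, the fingers measure 114 mm over their backs; the gripper's body (76 mm by 85 mm) begins 54 mm behind the grasp point. The pads swing forward as they close: fully open they stand 13 mm farther back than shut.
Start: joints at [1.2, 0.15, 1.437, -0, 1.554, -0.134], TCP at [134.898, 558.923, 250.267] pointing down, gripper open.
Joint ranges: [-2.8, 2.8], [-0.68, 2.1], [0.12, 2.68], [-1.39, 4.53], [0.16, 2.79], [-2.81, 2.81]. Speed limits (rad/s): [1.89, 1.89, 2.22, 3.01, 3.01, 3.01].

### API

Orientations are given as a rotation vector (axis times angle).
In Python, from bench import arm gives the robot as it stands. Calls block until the motion is done:
- arm.move_pose(position, orientation): joint-space move of the TCP to a pose.
- arm.line_to(position, rotation=None, velocity=150, stop_force=None): straight line of the TCP; rotation=None keeps the orientation; velocity is the mean speed in mm/s. With stop_force (N) it stops when the force on the tool has changed by that much, and returns True; else False.
- arm.goto_joints(angles): joint-space move.
- arm.command_gripper(opening): finger opening in mm; the grip force is fixed at half the most; returns when the fingers have stopped.
- arm.pause(seconds).
- arm.solve_ik(position, orientation): joint angles nearest the present ones, or None.
- arm.get_state(): the state.
- arm.get_image(name): name is "scene" or "top" or "wrist"; returns the picture (420x560x3 uint8, red, green, blue); there is no depth.
- arm.camera_model(name): a dict with "mtx" (3x3 intrinsics, pixels), "origin" and "orientation" of the camera in the world; the wrist camera has in their place "T_tool_cam" (4x4, takes a point from camera to tool coordinates, whose origin is the TCP and whose axes are the flange's). Camera axes: x right, y down, z forward; pixel columns grow to the right and rows downward; lengths in mm; the calibration is good to about 2 mm. The wrist camera is an equidistant fisheye: a pixel r from the principal point sees the ray r / f radians off the axis. A picture is of the moment at which its call begins: read the wrist's pose just before it. camera_model takes no time and is no camera call.
A pose or a line that the arm cannot do raises arm.PlanningError and nothing moves.
- arm.hand_in(): hands the job in; it is judged then, once.
The state is a dict: "clock": time; "joint_pos": joint angles; "dq": joint speeds; "effort": joint torques, N m; "tool_pos": TCP position; "tcp_rot": TCP orientation; "contact_force": force on the tool from outside, world axes, zero at the start; "torque": the same for the moment, N m; "width": finger opening in mm; "grasp_force": force on a finger pad.
Only numpy, scipy, OpenCV 4.12 (cv2) and the standard library are available. Lean on these libraries where they do the work, as an engineer would, in place of code of your own. Each camera call takes 0.05 s, during which the arm holds its last target. There are 200 camera calls.

## Working session

There is one attempt and no reset: what is moved stays moved. The work goes in short steps, each a Python script; the robot and the scene stay as the last script left them, time stands still between calls to the robot, and variables do not carry over. Pictures are saved under pics/ and viewed, at most 14 in all, crops included, and the job is handed in when it is done.

```bash
mkdir -p pics; ls; python3 - <<'E'
from bench import arm
import cv2
for n in("top","scene"):
    cv2.imwrite(f"pics/{n}0.png",cv2.resize(arm.get_image(n),(800,600),interpolation=cv2.INTER_CUBIC)[:,:,::-1])
    m=arm.camera_model(n);print(n,m)
print(arm.camera_model("wrist"));s=arm.get_state();print(s["clock"],s["tcp_rot"],s["width"])
E
```

```text
pics
top {'mtx': array([[397.85201921,   0.        , 278.52760548],
       [  0.        , 397.85201921, 205.56317949],
       [  0.        ,   0.        ,   1.        ]]), 'origin': array([393.92282049,  49.8070863 , 965.31152633]), 'orientation': array([-2.03958923,  2.18939986, -0.22274497])}
scene {'mtx': array([[507.16999873,   0.        , 279.2449057 ],
       [  0.        , 507.16999873, 209.55283371],
       [  0.        ,   0.        ,   1.        ]]), 'origin': array([1204.10894804,  458.19087837, 1015.11788835]), 'orientation': array([-1.32340406, -2.38437339,  0.81409434])}
{'mtx': array([[325.1922621 ,   0.        , 278.89030592],
       [  0.        , 325.1922621 , 209.70638059],
       [  0.        ,   0.        ,   1.        ]]), 'T_tool_cam': array([[-2.87754367e-04, -9.53149352e-01, -3.02499967e-01,
         7.70934139e+01],
       [ 9.99999938e-01, -3.36218409e-04,  1.08138887e-04,
        -4.38752570e-01],
       [-2.04778568e-04, -3.02499917e-01,  9.53149389e-01,
        -1.24135801e+02],
       [ 0.00000000e+00,  0.00000000e+00,  0.00000000e+00,
         1.00000000e+00]])}
0.1 [-3.71041313e-01 -3.11933054e+00  1.61486754e-03] 85.29933124025119
```

View pics/top0.png

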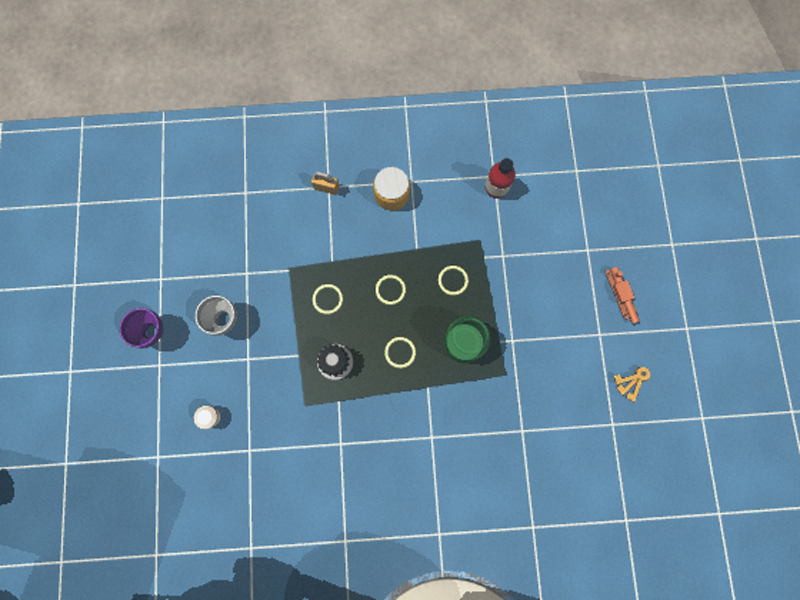

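View pics/scene0.png

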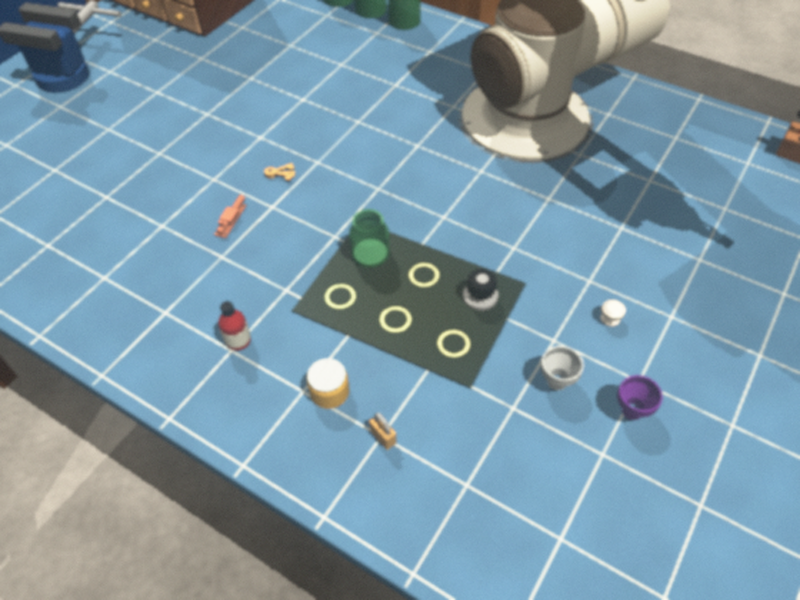

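Top view (800x600): the funnel could be the grey cup (215,315) or the purple one (141,328), so I choose grey. The white pull (207,417), copper bolt (622,295) and keys (632,383) have no look-alikes. The jar (467,340) is on the right and the knob (334,361) on the left. Next I take close crops and a ring fit.

```bash
cat > h.py <<'E'
from bench import arm
import numpy as np, cv2
from scipy.spatial.transform import Rotation as R
def ray(n,px,z):
    """pixel of fixed camera -> world xy on plane z"""
    m=arm.camera_model(n);d=R.from_rotvec(m["orientation"]).apply(np.linalg.inv(m["mtx"])@[*px,1])
    o=m["origin"];return (o+d*(z-o[2])/d[2])[:2]
E
python3 - <<'E'
from h import *
im=arm.get_image("top");np.save("top.npy",im)
cs=[(150,221),(145,292),(436,206),(442,268)]
t=[]
for x,y in cs:
    c=cv2.resize(im[y-25:y+25,x-33:x+33],(396,300),interpolation=cv2.INTER_CUBIC);t.append(c)
cv2.imwrite("pics/crop.png",np.vstack([np.hstack(t[:2]),np.hstack(t[2:])])[:,:,::-1])
sub=im.astype(int);mask=((sub[:,:,0]>130)&(sub[:,:,1]>130)&(sub[:,:,2]<sub[:,:,1]-15)).astype(np.uint8)
mask[:,:200]=0;mask[:,360:]=0;mask[:165]=0;mask[285:]=0
n,l,st,ce=cv2.connectedComponentsWithStats(mask)
P=[]
for i in range(1,n):
    if st[i,4]>30:
        x,y,w,h=st[i,:4];c=(x+(w-1)/2,y+(h-1)/2);print(st[i],ce[i],ray("top",ce[i],4));P.append(ray("top",ce[i],4))
E
```

```text
[307 186  21  20 133] [316.96240602 195.67669173] [611.48042655 -59.02963162]
[263 192  21  21 139] [272.86330935 202.17266187] [602.80083676  51.1836824 ]
[219 199  21  21 144] [228.80555556 209.15972222] [592.93553701 160.65896097]
[269 236  22  22 144] [279.59722222 246.35416667] [492.66397564  42.34186666]
```

View pics/crop.png

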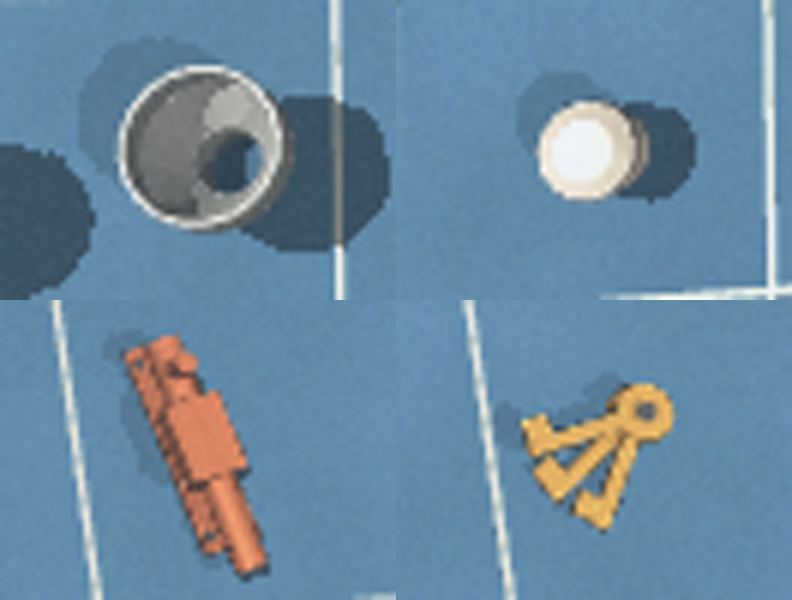

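The close crop shows a grey open funnel with its rim centre at crop (203,148). The pull head is at (588,151). The bolt housing centre is at (206,438), with the stud towards the top. The key rivet is at (645,411), with the shanks down-left. First I plan everything and check IK.

```bash
cat >> h.py <<'E'
T=lambda px,z: ray("top",px,z)
raw=lambda u,v,cx,cy,ox=0,oy=0: (cx-33+(u-ox)/6-.5, cy-25+(v-oy)/6-.5)
fun=T(raw(203,148,150,221),58); pull=T(raw(588,151,145,292,396),26)
bp=lambda u,v,z: T(raw(u,v,436,206,0,300),z)
bolt=bp(206,438,20); d=bp(208,550,2)-bp(130,355,2); bth=np.arctan2(d[1],d[0])
kp=lambda u,v,z: T(raw(u,v,442,268,396,300),z)
keys=kp(645,411,12); d=kp(555,485,4)-kp(642,411,6); kth=np.arctan2(d[1],d[0])
src=np.array([[55,-110],[55,0],[55,110],[-55,0]],float)
dst=np.array([[611.48,-59.03],[602.80,51.18],[592.94,160.66],[492.66,42.34]])
c=dst.mean(0);H=(src-src.mean(0)).T@(dst-c);yaw=np.arctan2(H[0,1]-H[1,0],H[0,0]+H[1,1])
M=lambda x,y: c+R.from_euler("z",yaw).as_matrix()[:2,:2]@(np.array([x,y])-src.mean(0))
UP=210
def ori(p,a):
    """down orientation, yaw a or a+pi, whichever turns joint 6 least"""
    best=None
    for b in(a,a+np.pi):
        o=(R.from_euler("z",b)*R.from_euler("x",np.pi)).as_rotvec()
        q=arm.solve_ik([*p,UP],o)
        if q is not None and (best is None or abs(q[5])<best[0]): best=(abs(q[5]),o,q)
    return best
def pick(p,a,z,op,cl,vel=150):
    o=ori(p,a)[1]; arm.move_pose([*p,UP],o); arm.command_gripper(op)
    hit=arm.line_to([*p,z],velocity=vel,stop_force=15)
    if hit: print("hit",arm.get_state()["tool_pos"])
    arm.command_gripper(cl); s=arm.get_state(); print("width",s["width"],s["grasp_force"])
    arm.line_to([*p,UP],velocity=200); print("lifted",arm.get_state()["width"],arm.get_state()["clock"])
def place(p,a,z,op):
    o=ori(p,a)[1]; arm.move_pose([*p,UP],o)
    arm.line_to([*p,z+40],velocity=200)
    hit=arm.line_to([*p,z],velocity=50,stop_force=10); print("place hit",hit,arm.get_state()["tool_pos"])
    arm.command_gripper(op); arm.line_to([*p,UP],velocity=200); print(arm.get_state()["clock"])
E
python3 - <<'E'
from h import *
np.set_printoptions(precision=3,suppress=True)
print(fun,pull,bolt,bth,keys,kth,yaw,arm.tips_ahead)
for t,s in zip(src,dst):print(M(*t)-s)
for n,p,a in [("b",bolt,bth),("k",keys,kth),("p",pull,yaw+np.pi/2),("f",fun,yaw+np.pi/2),("B",M(55,-110),yaw+np.pi/2),("K",M(55,110),yaw+np.pi/2),("P",M(-55,0),yaw+np.pi/2),("F",M(-55,-110),yaw+np.pi/2)]:
    r=ori(p,a);print(n,p,r and r[2])
# jar rim check: project mouth circle onto image
im=np.load("top.npy").copy()
m=arm.camera_model("top");rv=R.from_rotvec(m["orientation"]).inv()
def dr(c,r,z,col):
    for t in np.linspace(0,2*np.pi,60):
        X=np.array([c[0]+r*np.cos(t),c[1]+r*np.sin(t),z]);u=m["mtx"]@rv.apply(X-m["origin"]);u=u[:2]/u[2]
        cv2.circle(big,tuple(int(v) for v in ((u-[130,170])*3.6+1.8)),1,col,-1)
big=cv2.resize(im[170:330,130:350],None,fx=3.6,fy=3.6)
dr(M(-55,-110),28,94,(255,0,0));dr(M(-55,110),25.5,50,(255,0,0));dr(fun,32,58,(255,0,0));dr(pull,19,26,(255,0,0))
cv2.imwrite("pics/over.png",big[:,:,::-1])
E
```

```text
[568.704 336.723] [408.263 363.451] [ 567.773 -345.617] -2.908278720191495 [ 428.474 -359.023] 2.1759309770217214 0.08255202741700879 19.0
[-0.033  0.46 ]
[-0.424 -0.125]
[0.366 0.02 ]
[ 0.091 -0.355]
b [ 567.773 -345.617] [-0.663  0.352  1.268 -0.     1.521  0.675]
k [ 428.474 -359.023] [-0.835  0.134  1.538  0.     1.47  -1.44 ]
p [408.263 363.451] [ 0.586  0.108  1.566 -0.     1.467  0.504]
f [568.704 336.723] [ 0.418  0.344  1.279 -0.     1.518  0.336]
B [611.447 -58.57 ] [-0.221  0.248  1.403  0.     1.491 -0.303]
K [593.306 160.68 ] [ 0.139  0.249  1.402 -0.     1.491  0.057]
P [492.751  41.985] [-0.071 -0.     1.681 -0.     1.461 -0.153]
F [501.821 -67.641] [-0.286  0.025  1.656  0.     1.462 -0.369]
```

View pics/over.png

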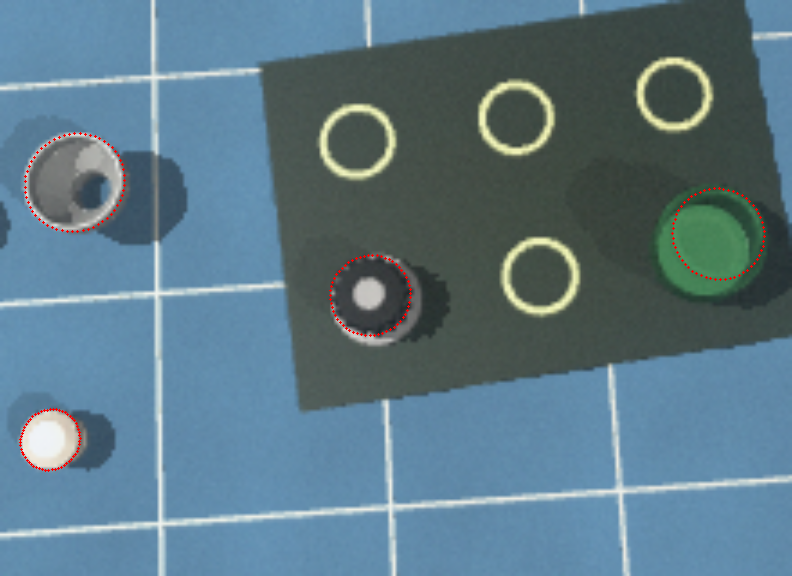

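The overlay circles agree with the funnel at (75,182), the pull at (50,439), the knob at (371,295) and the jar mouth at (717,234). I'll do the bolt first.

```bash
python3 - <<'E'
from h import *
pick(bolt,bth,22,55,5)
place(M(55,-110),yaw+np.pi/2,27,45)
E
```

```text
width 22.27292537090113 60.39611533284187
lifted 22.563950214040904 6.9333
place hit True [610.98410908 -58.47190454  26.82990824]
11.1083
```

```bash
python3 - <<'E'
from h import *
pick(keys,kth,20.5,50,5)
im=arm.get_image("wrist");cv2.imwrite("pics/w1.png",im[:,:,::-1])
E
```

```text
width 19.96014893513474 58.38801518082619
lifted 20.092443494819165 15.5667
```

View pics/w1.png

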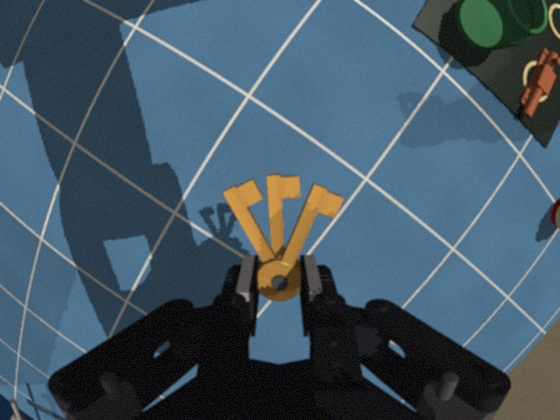

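The keys are held squarely by their heads at (279,281), with the fan straight ahead. The bolt lies on its ring at (540,85). I'll place the keys, then do the pull.

```bash
python3 - <<'E'
from h import *
place(M(55,110),yaw+np.pi/2,25,45)
pick(pull,yaw+np.pi/2,25,70,5)
place(M(-55,0),yaw+np.pi/2,30,60)
E
```

```text
place hit True [592.85072502 160.60105769  25.33623251]
20.6583
width 35.220266833830806 58.89803686179221
lifted 35.24804701251205 24.975
place hit True [492.29121975  42.00126008  29.83799941]
29.275
```

```bash
python3 - <<'E'
from h import *
pick(fun,yaw+np.pi/2,47,85,20,80)
arm.move_pose([*M(-55,-110),UP],ori(M(-55,-110),yaw+np.pi/2)[1])
for n in("wrist","top"): 
    im=arm.get_image(n)
    if n=="top": im=cv2.resize(im[160:300,190:370],None,fx=3.1,fy=3)
    else: W=im
cv2.imwrite("pics/f1.png",cv2.resize(np.vstack([W[:,:,:],im[:,:]]) if 0 else W,None,fx=1.4,fy=1.4)[:,:,::-1]);cv2.imwrite("pics/f2.png",im[:,:,::-1])
E
```

```text
width 63.091314052840865 63.616252318024635
lifted 62.618294310341746 34.325
```

View pics/f1.png

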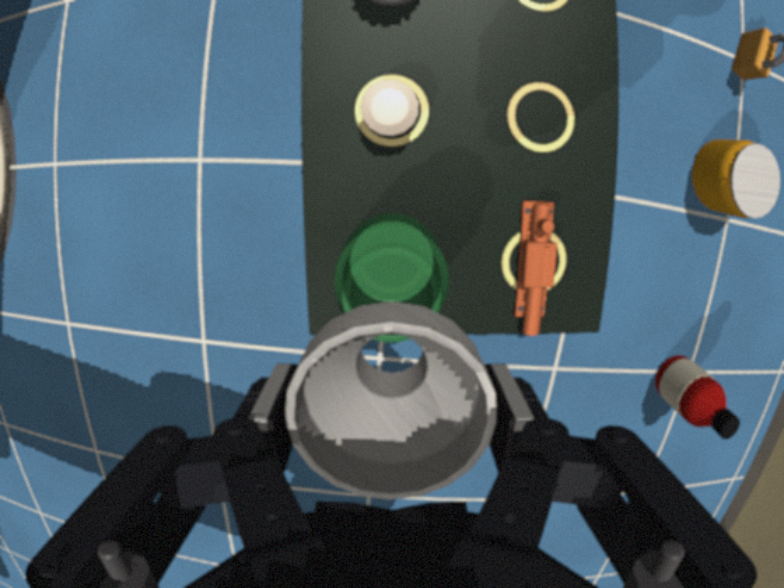

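The funnel is held upright at (390,390), with the pull on its ring at (391,108) and the bolt centred at (536,262). I'll lower the funnel into the jar.

```bash
python3 - <<'E'
from h import *
place(M(-55,-110),yaw+np.pi/2,112,80)
p=M(-55,-110);arm.goto_joints([1.2,0.15,1.437,0,1.554,-0.134])
im=arm.get_image("top")[160:300,190:370];s=arm.get_image("scene")[110:285,190:400]
a=cv2.resize(im,(400,311),interpolation=2);b=cv2.resize(s,(373,311),interpolation=2)
cv2.imwrite("pics/g.png",np.hstack([a,b])[:,:,::-1]);print(arm.get_state()["clock"])
E
```

```text
place hit True [502.0966056  -67.85277042 112.39723207]
38.3583
41.0333
```

View pics/g.png

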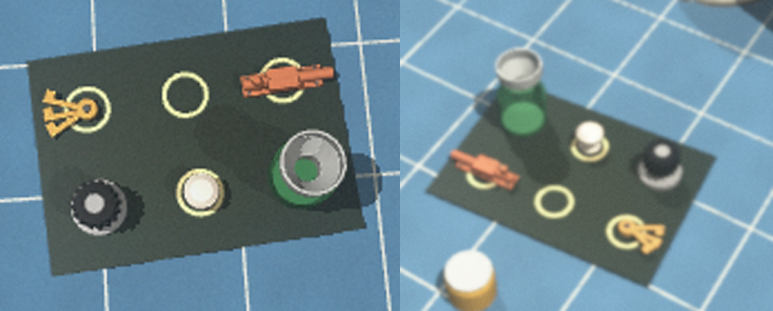

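The final picture shows the funnel upright in the jar at (312,163) and the pull on its ring at (201,191). The bolt is centred on its ring at (285,82), and the key rivet sits in its ring at (87,108). The arm is clear of everything.

```bash
python3 -c "
from bench import arm
print(arm.hand_in())"
```

```text
the job is handed in; nothing more can be done
None
```

I handed the job in at about 41 s: the funnel is upright in the jar, the pull, bolt and keys are on their rings, the arm is clear, and I left the padlock, oil bottle and tin alone; placement was checked by eye in the final pictures, and no verdict came back.

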